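# Press the wooden lid home on a jar candle and hold the press down

### The job

Set the lidded amber jar upright in the white nest of the lidding press, then push the nest slide all the way in under the ram. Then bring the press's red-gripped lever down until the wooden lid is fully home on the rim and the foot's spring is about half compressed (never bottomed out), and keep holding the lever there: your program finishes while holding it, because the trapped air would push the lid back up. Leave the two cups and the oil bottle where they are.

Things in the scene. Friction and masses are not known exactly. Their poses are not given: they have to be found in the camera images.
- jar: the candle: amber glass jar 64 mm in diameter, straight-sided to 66 mm, rim at 75 mm, about 0.4 kg. A wooden lid (62 mm wide, 12 mm thick) stands on it 6 mm proud of the rim, so 93 mm high in all. Origin: centre of the underside, z up. Starts upright on the table, left (+y) of the press; grip it by the glass
- jar_lid (a joint): how far the lid is pressed into the jar, m: 0 = 6 mm proud as it starts, 0.006 = home, its shoulder on the rim. Gasket and trapped air push it back up; about 22 N on the lid brings it home
- press: green rack-and-pinion bench press, fixed. Origin on the table below the ram's axis; x from its open front to the column at its back (roughly world -y), y away from the lever side (roughly world +x), z up. Head: 180 to 280 mm high, from 28 mm in front of the ram axis back, 70 mm wide. Ram top 337 mm high. Base 130 mm wide, with rails 26 mm high, reaching 255 mm in front of the ram axis
- nest (a point): centre of the nest's floor on the aluminium slide, 34 mm above the table: the jar's underside centre goes here. The nest is a white ring, inside diameter 70 mm, outside 86 mm, 10 mm high. The point moves with the slide
- nest_slide (a joint): how far the slide is pushed in along press x, m: 0 = fully out, nest 170 mm in front of the ram axis; 0.17 = at its stop, nest right under the ram. Starts at 0 to 0.02. Friction about 2 N; stays where it is left
- slide_knob (a point): centre of the black ball knob (28 mm in diameter, on a 12 mm upright post) by which the slide is pushed; 75 mm above the table, at press x -100 mm and y +40 mm from the nest's centre; moves with the slide
- lever (a joint): lever angle q, rad: 0 = up at rest on its return spring, growing as the grip goes down, at most 1.10. The ram goes down 35 mm per rad. With the slide in and the jar in the nest the foot meets the lid at about 0.46; at about 0.86 the lid is home and the foot's spring half compressed; at about 1.08 the spring bottoms
- lever_grip (a point): middle of the lever's red cross grip: a bar 24 mm in diameter, 90 mm long, parallel to press y, on the robot's side of the press. At lever angle q it is at press x = 0.030 - 0.170 cos(0.65 - q), y = -0.136, z = 0.230 + 0.170 sin(0.65 - q) m. About 3 N moves it down freely; 9 to 14 N at the grip holds the foot's spring around half
- foot (a joint): compression of the sprung foot under the ram, m: 0 = spring extended, 0.008 = half, 0.016 = bottomed; 4 N per mm plus 8 N preload. The foot is a black rubber-faced disc 48 mm in diameter below a coil spring; its face is 143 mm above the table at rest, 16 mm above the proud lid in the nest
- white_cup: bystander: white ceramic candle cup with a flat wooden wick bar (115 mm long) across its mouth, 76 mm in diameter, 85 mm high; origin at the centre of its underside
- black_cup: bystander: the same cup in black
- oil_bottle: bystander: small amber bottle with a white cap, 44 mm in diameter, 100 mm high; origin at the centre of its underside
There are look-alikes about, which are no part of the job. Leave any black or pink look-alike of the jar alone.

How it is judged:
By the outcome, as a careful person would: the job done as asked, in the order asked, and still so for the second after the job is handed in, while the arm keeps its last pose, push and grip.
It also fails if it takes over 72 s, if anything falls off the work surface, if the arm or the gripper's body presses on something with over 40 N, if the wrist force passes 120 N, or if a joint passes its speed limit or range.

### The arm

A 6-joint arm with a two-finger parallel gripper is mounted at the origin on the work surface. World frame = base frame: x ahead of the robot, y to its left, z up, the work surface at z = 0. Lengths are in m, angles in degrees, forces in N, time in s.
With the tool pointing down it reaches from about 0.375 to 0.9 m from the base axis. Payload 3.1 kg.
Tool frame: the origin (TCP) lies at the very end of the fingers, on their centre line; the grasp point (between the pads) lies 19 mm behind it; z points along the fingers, y is the line along which they close (so a half turn about z gives the same grasp; the last joint's range is limited). The gripper opens to 87 mm and grips with 3 to 60 N. Pads are 19 mm wide; open, the fingers measure 117 mm over their backs; the gripper's body (75 mm by 190 mm) begins 51 mm behind the grasp point.
Start: joints at [61.622, 30.224, 82.088, -0, 67.689, -10.227], TCP at [0.195, 0.594, 0.223] pointing down, gripper open.
Joint ranges: [-176.69, 176.69], [-43.24, 126.21], [12.49, 139.97], [-82, 262], [0, 151.66], [-163.58, 163.58]. Speed limits (degrees/s): [159.86, 159.86, 180, 180, 180, 180].

### API

Orientations are given as a 3x3 rotation matrix whose columns are the frame's x, y, z axes.
In Python, from workcell import sensors, optics, ticket gives the robot as it stands. The module is installed in compiled form; this text tells all that it offers.
- The arm moves only by the tool drive_tool, never from a script. Its argument "plan" is text: rows parted by semicolons, each of 6 numbers parted by spaces: the shift along the tool's x, y, z normalised to -1 to 1, where 1 is 1 m, then the turn, a rotation vector about the tool's x, y, z normalised to -1 to 1, where 1 is pi/2 rad. In form: x y z wx wy wz; .... A call has 1 to 5 rows; each row is the pose to reach, as a shift and turn from the pose commanded when the call began, along the tool's axes at that moment; what a row does not reach only later rows make up. A row lasts 1/8 s, in which the tool goes at most 62.5 mm and 10.7 degrees, less where a joint would pass 70% of its speed; a pose out of reach is approached as far as the arm can. A call with a number of a shift or a turn outside -1 to 1 is refused whole. A call with a gripper value outside its range is refused whole. "claw" is the opening, from 0 (shut) to 1 (fully open), set as the call begins (left out, the last holds). The fingers move at their own pace and stop on an object; the grip force is fixed at half the most. Time passes only in rows, so rows that repeat a pose let the fingers close. It gives the time, the measured TCP pose, the force, the opening and the grip force at its end, in the units of the state.
- sensors.get_state(): the state, without advancing time (a new reading comes with each control period).
- optics.grab_frame(name): name is "scene" or "top"; returns a dict with "img" (384x512x3 uint8, blue, green, red), "intrinsics" (3x3 intrinsics, pixels), "rvec" (rotation vector, rad) and "tvec" (3), from world to camera coordinates, as OpenCV has them. Camera axes: x right, y down, z forward; pixel columns grow to the right and rows downward; lengths in m; the calibration is good to about 2 mm. A picture is of the moment at which its call begins. There is no depth.
- ticket.hand_in(): hands the job in; it is judged then, once.
The state is a dict: "time": time; "joints": joint angles; "qvel": joint speeds; "joint_torque": joint torques, N m; "ee_pos": TCP position; "ee_rot": TCP orientation; "wrist_force": force on the tool from outside, world axes, zero at the start; "torque": the same for the moment, N m; "width": finger opening in m; "gripper_force": force on a finger pad.
Only numpy, scipy, OpenCV 4.12 (cv2) and the standard library are available. Lean on these libraries where they do the work, as an engineer would, in place of code of your own. Each camera call takes 0.05 s, during which the arm holds its last target. There are 200 camera calls.

## Working session

There is one attempt and no reset: what is moved stays moved. The work goes in short steps, Python scripts to look and compute and a tool call to move; the robot and the scene stay as the last step left them, time stands still between calls to the robot, and variables do not carry over. Pictures are saved under pics/ and viewed, at most 10 in all, crops included, and the job is handed in when it is done.

Besides the shell and the picture viewer there is one more tool, called after "Emit:" as a command line: name --argument value ..., lists and objects as JSON in quotes. drive_tool: Moves the arm, as the interface text tells. Scaled input: -1 to 1 covers 1 m each way for a shift and pi/2 rad each way for a turn. Its arguments: {"type":"object","properties":{"plan":{"type":"string"},"claw":{"type":"number"}},"required":["plan"]}

```bash
mkdir -p pics; cat > h.py <<'E'
import numpy as np, cv2
from workcell import sensors, optics, ticket
def grab(n):
    f=optics.grab_frame(n); R=cv2.Rodrigues(np.array(f["rvec"],float))[0]
    return f["img"],np.array(f["intrinsics"]),R,np.array(f["tvec"],float).ravel()
def ray(c,uv):
    _,K,R,t=c; d=R.T@np.linalg.solve(K,np.array([uv[0],uv[1],1.])); return -R.T@t,d
def plane(c,uv,z):
    o,d=ray(c,uv); return o+d*(z-o[2])/d[2]
def proj(c,P):
    _,K,R,t=c; p=K@(R@np.array(P,float)+t); return p[:2]/p[2]
def st():
    s=sensors.get_state(); print({k:np.round(s[k],3).tolist() for k in ("time","joints","ee_pos","ee_rot","wrist_force","width","gripper_force")}); return s
E
python3 - <<'E'
from h import *
st()
ims=[]
for n in("scene","top"):
    c=grab(n); cv2.imwrite(f"pics/{n}0.png",cv2.resize(c[0],(800,600),interpolation=cv2.INTER_CUBIC)); print(n,c[1].tolist(),(-c[2].T@c[3]).round(3))
E
```

```text
{'time': 0.0, 'joints': [61.62, 30.281, 82.158, -0.002, 67.689, -10.227], 'ee_pos': [0.194, 0.593, 0.222], 'ee_rot': [[-0.95, 0.312, -0.001], [0.312, 0.95, -0.002], [0.0, -0.002, -1.0]], 'wrist_force': [0.405, -0.362, 0.358], 'width': 0.087, 'gripper_force': 0.0}
scene [[371.9150923150465, 0.0, 254.6401004628821], [0.0, 371.9150923150465, 192.21767997987791], [0.0, 0.0, 1.0]] [ 1.307 -0.351  1.018]
top [[367.80551172757544, 0.0, 257.3833951656535], [0.0, 367.80551172757544, 195.52429990878744], [0.0, 0.0, 1.0]] [ 0.306 -0.026  1.235]
```

View pics/scene0.png

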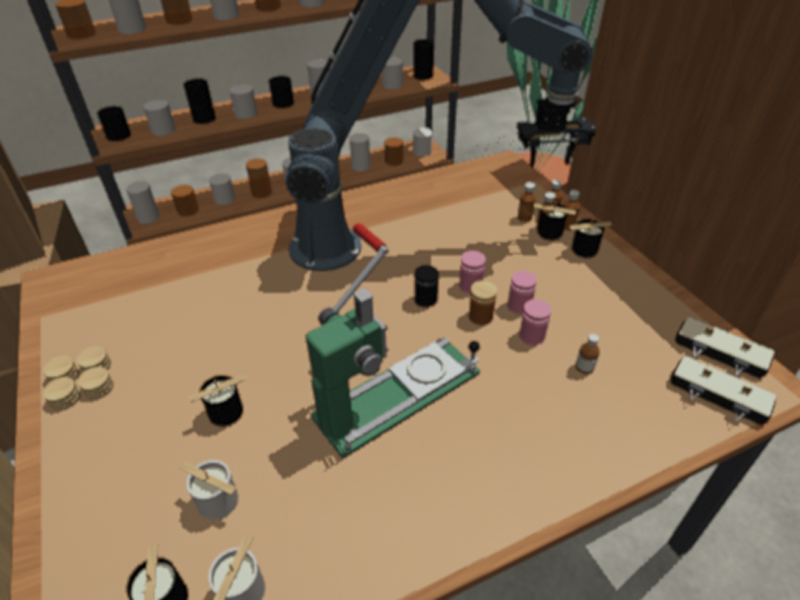

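View pics/top0.png

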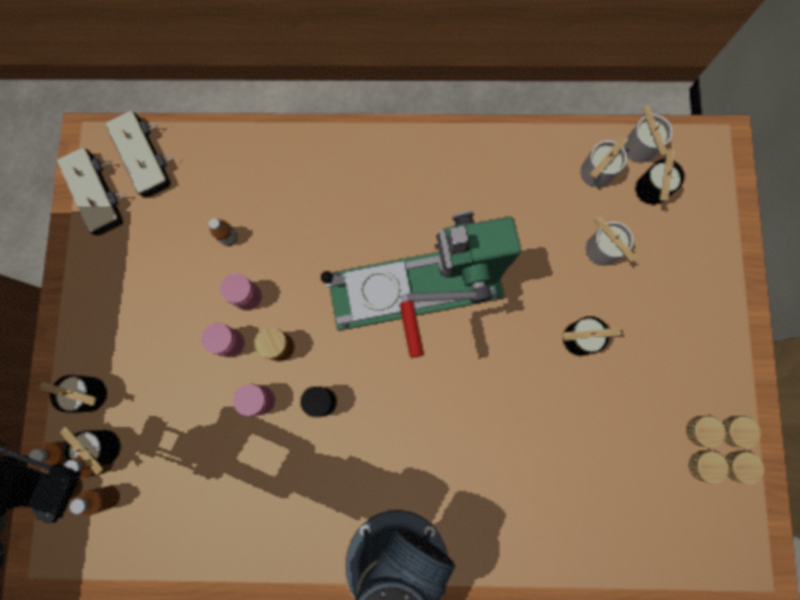

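Top view (800x600 picture): candidates are the wooden-lidded amber jar (272,344), pink jars (238,292), (220,340), (252,400), and a black jar (317,402). Amber bottles sit at (222,232) and lower left. In the scene view the amber jar is at (483,303). I choose the amber one with the wooden lid. The nest ring is at (380,292), the knob at (327,277) and the lever grip at (411,328).

```bash
python3 - <<'E'
from h import *
T=grab("top"); S=grab("scene"); k=1/1.5625
def comp(m,near):
    n,l,s,c=cv2.connectedComponentsWithStats(m.astype(np.uint8)); 
    i=1+np.argmin([np.hypot(*(c[j]-near))-0.02*s[j,4] for j in range(1,n)]); return l==i,s[i],c[i]
def show(img,cx,cy,w,h,sc): return cv2.resize(img[int(cy-h):int(cy+h),int(cx-w):int(cx+w)],None,fx=sc,fy=sc,interpolation=cv2.INTER_CUBIC)
for nm,c,gr in(("top",T,(411*k,328*k)),("scene",S,(368*k,236*k))):
    b,g,r=[c[0][...,i].astype(int) for i in range(3)]
    m,s,ce=comp((r>90)&(g<0.35*r)&(b<0.45*r),gr)
    y,x=np.nonzero(m); rect=cv2.minAreaRect(np.c_[x,y].astype(np.float32)); print(nm,"grip",s,ce.round(1),rect)
    hsv=cv2.cvtColor(c[0],cv2.COLOR_BGR2HSV)
    near=(380*k,292*k) if nm=="top" else (427*k,369*k)
    m,s,ce=comp((hsv[...,1]<60)&(hsv[...,2]>110),near); print("plate",s,ce.round(1))
    y,x=np.nonzero(m);print(cv2.boxPoints(cv2.minAreaRect(np.c_[x,y].astype(np.float32))).round(1).tolist())
    near=(327*k,277*k) if nm=="top" else (474*k,347*k)
    u,v=map(int,near);sub=c[0][v-12:v+12,u-12:u+12].max(2)<45
    yy,xx=np.nonzero(sub);print("knob",len(xx),xx.mean()+u-12,yy.mean()+v-12)
    m,s,ce=comp((g>1.25*r)&(g>1.1*b)&(g>40),near); y,x=np.nonzero(m); print("green",s,cv2.boxPoints(cv2.minAreaRect(np.c_[x,y].astype(np.float32))).round(1).tolist())
a=show(T[0],225,195,60,45,6.5)[:560]; 
cv2.imwrite("pics/c1.png",a)
b=show(S[0],290,215,60,45,6.5); cv2.imwrite("pics/c2.png",b)
print(a.shape,b.shape)
E
```

```text
top grip [257 193  13  35 261] [262.9 210.1] ((262.9230651855469, 210.11538696289062), (34.71255874633789, 7.648529529571533), 78.69007110595703)
plate [    0    52   442   131 13740] [157.8  82.3]
[[-0.0, 52.0], [441.0, 52.0], [441.0, 182.0], [0.0, 182.0]]
knob 35 208.97142857142856 177.22857142857143
green [217 173   4   3   6] [[216.6999969482422, 174.10000610351562], [220.0, 173.0], [220.39999389648438, 174.1999969482422], [217.10000610351562, 175.3000030517578]]
scene grip [227 144  17  15  94] [235.1 150.7] ((234.9380645751953, 150.57081604003906), (19.284778594970703, 4.703604221343994), 41.18592834472656)
plate [ 221  216   86   67 1467] [265.3 242.1]
[[207.6999969482422, 257.79998779296875], [293.3999938964844, 208.6999969482422], [308.29998779296875, 234.6999969482422], [222.60000610351562, 283.79998779296875]]
knob 23 302.82608695652175 221.43478260869566
green [284 220  14  12  72] [[283.5, 222.5], [287.0, 219.0], [297.0, 229.0], [293.5, 232.5]]
(560, 780, 3) (585, 780, 3)
```

View pics/c1.png

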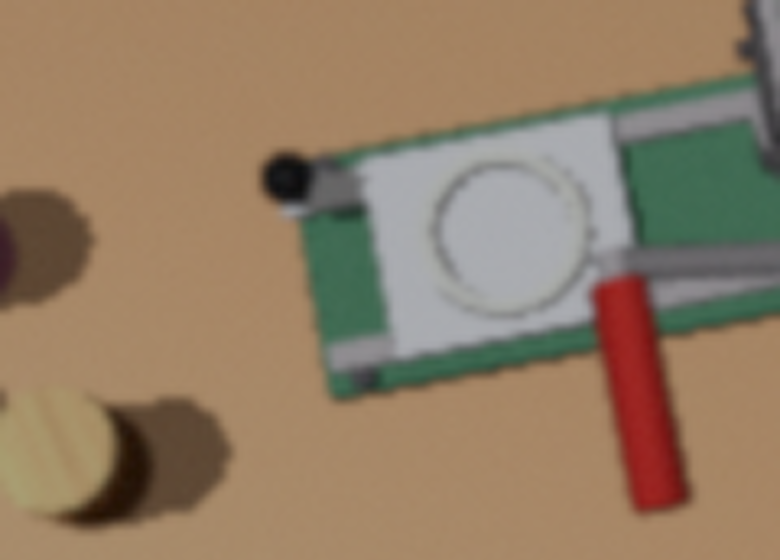

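View pics/c2.png

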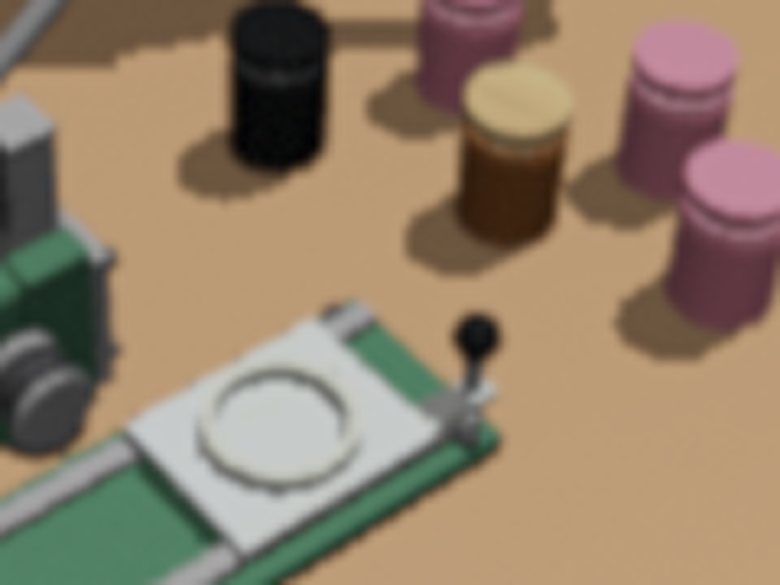

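The crops confirm it. In the top crop the jar's wooden lid is at (57,452), the ring at (512,237), the knob at (288,178) and the grip at (640,393). In the scene crop the lid is at (519,101), the ring at (279,427) and the knob at (477,337).

```bash
python3 - <<'E'
from h import *
T=grab("top"); S=grab("scene")
t=lambda X,Y:(164.5+(X+.5)/6.5,149.5+(Y+.5)/6.5)
s=lambda X,Y:(229.5+(X+.5)/6.5,169.5+(Y+.5)/6.5)
def tri(a,b):
    A=[];B=[]
    for c,uv in((T,a),(S,b)):
        o,d=ray(c,uv); d/=np.linalg.norm(d); M=np.eye(3)-np.outer(d,d);A.append(M);B.append(M@o)
    return np.linalg.lstsq(np.vstack(A),np.hstack(B),rcond=None)[0].round(4)
print("jar",tri(t(57,452),s(519,101)),plane(T,t(57,452),.093).round(4),plane(S,s(519,101),.093).round(4))
print("nest",tri(t(512,237),s(279,427)),plane(T,t(512,237),.044).round(4),plane(S,s(279,427),.044).round(4))
print("knob",tri(t(288,178),s(477,337)),plane(T,t(288,178),.075).round(4),plane(S,s(477,337),.075).round(4))
print("grip",tri((262.9,210.1),(234.9,150.6)), [plane(T,t(*p),.333).round(4) for p in((619,280),(662,505))])
# base edge lines: rails bottom-left corner, far edge
print("base",[plane(T,t(*p),.02).round(4) for p in((335,398),(775,310),(335,160),(755,75))])
# others
k=1/1.5625
for n,p,z in(("pink1",(238,292),.09),("pink2",(220,340),.09),("pink3",(252,400),.09),("black",(317,402),.09)): print(n,plane(T,(p[0]*k,p[1]*k),z).round(3))
E
```

```text
jar [0.4353 0.2561 0.0928] [0.4347 0.2545 0.093 ] [0.4357 0.2575 0.093 ]
nest [0.5545 0.0423 0.0376] [0.5524 0.0399 0.044 ] [0.56   0.0418 0.044 ]
knob [0.5746 0.1504 0.0778] [0.5751 0.1505 0.075 ] [0.5724 0.1522 0.075 ]
grip [ 0.4308 -0.0271  0.3394] [array([ 0.4761, -0.0175,  0.333 ]), array([ 0.3898, -0.0346,  0.333 ])]
base [array([0.4722, 0.1307, 0.02  ]), array([ 0.5201, -0.0951,  0.02  ]), array([0.5977, 0.1346, 0.02  ]), array([ 0.6453, -0.0848,  0.02  ])]
pink1 [0.538 0.328 0.09 ]
pink2 [0.439 0.358 0.09 ]
pink3 [0.32  0.287 0.09 ]
black [0.318 0.158 0.09 ]
```

```bash
python3 - <<'E'
from h import *
from scipy.optimize import least_squares
T=grab("top"); S=grab("scene"); k=1/1.5625
for z in (.35,.4,.45,.5,.55,.6): print(z,(proj(S,[.1943,.5925,z])/k).round(0))
for nm,c in(("top",T),("scene",S)):
    im=c[0].astype(int); pts=[]
    for y in range(384):
        for x in range(512):
            b,g,r=im[y,x]
            if min(b,g,r)>110 and r-b>2 and r-b<45:
                P=plane(c,(x,y),.044)
                if abs(np.hypot(*(P[:2]-[.5555,.042]))-.039)<.012: pts.append(P[:2])
    pts=np.array(pts); f=least_squares(lambda p:np.hypot(*(pts-p).T)-.039,[.5555,.042],loss="soft_l1",f_scale=.002)
    print(nm,len(pts),f.x.round(4),np.abs(f.fun).mean().round(4))
E
```

```text
0.35 [557. 120.]
0.4 [560. 101.]
0.45 [564.  81.]
0.5 [568.  60.]
0.55 [572.  38.]
0.6 [576.  15.]
top 1 [0.5488 0.0327] 0.0
scene 187 [0.5553 0.0441] 0.0033
```

```bash
cat >> h.py <<'E'
from scipy.spatial.transform import Rotation as Ro
def down(a):  # tool down, closing axis at world angle a deg
    y=np.array([np.cos(np.radians(a)),np.sin(np.radians(a)),0]); z=np.array([0,0,-1.]); return np.c_[np.cross(y,z),y,z]
def go(p,R=None):
    s=sensors.get_state(); R0=np.array(s["ee_rot"]); p=np.array(p,float)
    w=np.zeros(3) if R is None else Ro.from_matrix(R0.T@R).as_rotvec()/(np.pi/2)
    print("cmd",(R0.T@(p-s["ee_pos"])).round(4),w.round(4),"deg",np.linalg.norm(w*90).round(1))
E
python3 -c "
from h import *
go([.4352,.256,.18],down(50))"
```

```text
cmd [-0.3338 -0.246   0.0425] [-2.000e-04  0.000e+00  2.428e-01] deg 21.9
```

Emit:
drive_tool --plan "-0.05 -0.037 0 0 0 0.05; -0.1 -0.074 0 0 0 0.1; -0.15 -0.111 0 0 0 0.15; -0.2 -0.148 0 0 0 0.2; -0.25 -0.185 0 0 0 0.242" --claw 1

```text
time: 1.02
ee_pos: [0.3757, 0.3387, 0.2229]
ee_rot: [[-0.766, 0.643, 0.001], [0.643, 0.766, 0.001], [-0.0, 0.001, -1.0]]
wrist_force: [1.9, -0.2, 0.1]
width: 0.0871
gripper_force: 0.0
```

Emit:
drive_tool --plan "-0.05 -0.0125 0 0 0 0; -0.0988 -0.025 0 0 0 0; -0.0988 -0.025 0.05 0 0 0; -0.0988 -0.025 0.1 0 0 0; -0.0988 -0.025 0.1 0 0 0"

```text
time: 1.65
ee_pos: [0.4317, 0.2564, 0.1198]
ee_rot: [[-0.766, 0.642, -0.008], [0.642, 0.766, -0.003], [0.005, -0.007, -1.0]]
wrist_force: [1.0, -0.4, -0.1]
width: 0.087
gripper_force: 0.0
```

```bash
python3 - <<'E'
from h import *
st(); go([.4352,.256,.031],down(50))
for n in("scene",):
    c=grab(n); u=proj(c,[.435,.256,.08]).round().astype(int); print(u)
    cv2.imwrite("pics/g1.png",cv2.resize(c[0][u[1]-75:u[1]+75,u[0]-100:u[0]+100],(800,600),interpolation=cv2.INTER_CUBIC))
E
```

```text
{'time': 1.65, 'joints': [17.939, 30.166, 104.737, -0.003, 45.599, -32.092], 'ee_pos': [0.432, 0.256, 0.12], 'ee_rot': [[-0.766, 0.642, -0.008], [0.642, 0.766, -0.003], [0.005, -0.007, -1.0]], 'wrist_force': [0.957, -0.42, -0.139], 'width': 0.087, 'gripper_force': 0.0}
cmd [-0.0034  0.0026  0.0888] [-0.0047 -0.0029  0.0004] deg 0.5
[309 188]
```

View pics/g1.png

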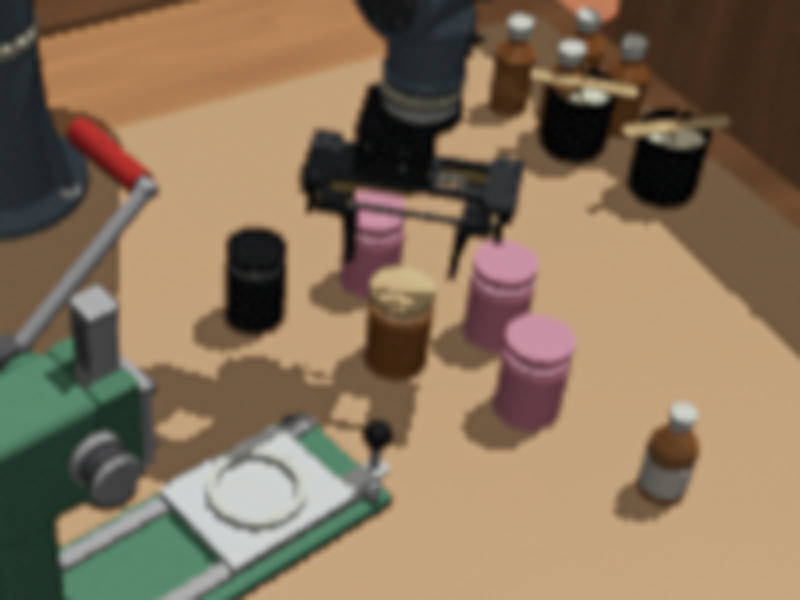

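The wide-open fingers at (350,245) and (455,270) straddle the amber jar's lid at (402,290), with clear space to the pink and black jars. I'll descend and grip.

Emit:
drive_tool --plan "-0.0025 0.0025 0.03 0 0 0; -0.0025 0.0025 0.06 0 0 0; -0.0025 0.0025 0.088 0 0 0; -0.0025 0.0025 0.088 0 0 0; -0.0025 0.0025 0.088 0 0 0"

```text
time: 2.33
ee_pos: [0.4394, 0.2587, 0.0365]
ee_rot: [[-0.767, 0.642, 0.004], [0.642, 0.767, 0.001], [-0.002, 0.003, -1.0]]
wrist_force: [-0.1, -0.7, 0.5]
width: 0.0872
gripper_force: 0.0
```

Emit:
drive_tool --plan "0 0 0 0 0 0; 0 0 0 0 0 0; 0 0 0 0 0 0; 0 0 0 0 0 0; 0 0 0 0 0 0" --claw 0

```text
time: 2.95
ee_pos: [0.4379, 0.2579, 0.035]
ee_rot: [[-0.767, 0.642, 0.0], [0.642, 0.767, 0.0], [-0.0, 0.0, -1.0]]
wrist_force: [0.4, -0.2, 6.0]
width: 0.0637
gripper_force: 30.0
```

Emit:
drive_tool --plan "0 0 -0.03 0 0 0; 0 0 -0.07 0 0 0; 0 0 -0.11 0 0 0; -0.03 -0.01 -0.13 0 0 0; -0.06 -0.025 -0.13 0 0 -0.08"

```text
time: 3.58
ee_pos: [0.4688, 0.2002, 0.1657]
ee_rot: [[-0.844, 0.536, 0.003], [0.536, 0.844, 0.001], [-0.002, 0.002, -1.0]]
wrist_force: [0.5, 0.6, -5.2]
width: 0.0632
gripper_force: 30.0
```

```bash
python3 - <<'E'
from h import *
st(); go([.555,.043,.165],down(102))
E
```

```text
{'time': 3.575, 'joints': [10.547, 26.068, 101.974, 0.003, 51.771, -47.011], 'ee_pos': [0.469, 0.2, 0.166], 'ee_rot': [[-0.844, 0.536, 0.003], [0.536, 0.844, 0.001], [-0.002, 0.002, -1.0]], 'wrist_force': [0.493, 0.646, -5.153], 'width': 0.063, 'gripper_force': 30.0}
cmd [-0.1571 -0.0865  0.0009] [ 0.0008  0.002  -0.4938] deg 44.4
```

Emit:
drive_tool --plan "-0.035 -0.019 0 0 0 -0.11; -0.07 -0.038 0 0 0 -0.22; -0.105 -0.057 0 0 0 -0.33; -0.135 -0.074 0 0 0 -0.43; -0.155 -0.085 0 0 0 -0.493"

```text
time: 4.2
ee_pos: [0.5519, 0.0434, 0.1632]
ee_rot: [[-0.979, -0.204, -0.002], [-0.204, 0.979, 0.0], [0.002, 0.001, -1.0]]
wrist_force: [0.1, 0.2, -4.5]
width: 0.0634
gripper_force: 30.0
```

Emit:
drive_tool --plan "0 0 0.02 0 0 0; 0 0 0.03 0 0 0; 0 0 0.03 0 0 0"

```text
time: 4.58
ee_pos: [0.5505, 0.0454, 0.133]
ee_rot: [[-0.979, -0.202, -0.004], [-0.202, 0.979, 0.001], [0.004, 0.001, -1.0]]
wrist_force: [0.2, 0.2, -4.7]
width: 0.0634
gripper_force: 30.0
```

```bash
python3 - <<'E'
from h import *
st(); go([.555,.043,.12],down(102))
c=grab("scene"); u=proj(c,[.555,.043,.1]).round().astype(int); print(u)
cv2.imwrite("pics/n1.png",cv2.resize(c[0][u[1]-60:u[1]+60,u[0]-80:u[0]+80],(800,600),interpolation=cv2.INTER_CUBIC))
t=grab("top"); np.savez("n1.npz",s=c[0],t=t[0])
E
```

```text
{'time': 4.575, 'joints': [-6.881, 31.828, 97.212, 0.004, 51.213, -108.538], 'ee_pos': [0.551, 0.045, 0.133], 'ee_rot': [[-0.979, -0.202, -0.004], [-0.202, 0.979, 0.001], [0.004, 0.001, -1.0]], 'wrist_force': [0.165, 0.15, -4.698], 'width': 0.063, 'gripper_force': 30.0}
cmd [-0.004  -0.0033  0.013 ] [ 0.0009 -0.0026 -0.0038] deg 0.4
[272 223]
```

View pics/n1.png

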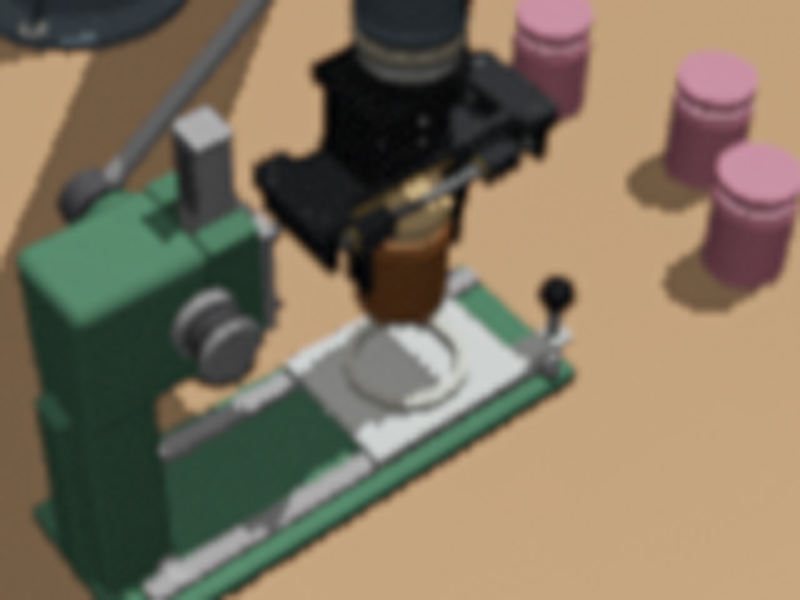

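The jar hangs upright above the ring. In the crop its base is centred about x=402 and the ring about (406,365). I'll refine the ring centre before lowering.

```bash
python3 - <<'E'
from h import *
from scipy.optimize import least_squares
T=grab("top"); S=grab("scene"); k=1.5625
for nm,c,f in(("top",T,"pics/top0.png"),("scene",S,"pics/scene0.png")):
    g=cv2.cvtColor(cv2.imread(f),cv2.COLOR_BGR2GRAY); E=cv2.Canny(g,25,60)
    y,x=np.nonzero(E); P=np.array([plane(c,((a+.5)/k-.5,(b+.5)/k-.5),.044)[:2] for a,b in zip(x,y)])
    for r in(.043,.035):
        p=np.array([.5545,.0425])
        for w in(.004,.003,.002,.002,.002):
            d=np.hypot(*(P-p).T); Q=P[abs(d-r)<w]
            p=least_squares(lambda q:np.hypot(*(Q-q).T)-r,p,loss="soft_l1",f_scale=.001).x
        a=np.degrees(np.arctan2(*(Q-p).T[::-1])); print(nm,r,len(Q),p.round(4),np.histogram(a,8,(-180,180))[0])
# jar in hand, scene: side edges near its base
z=np.load("n1.npz"); im=z["s"].astype(int); u=proj(S,[.5505,.0454,.11]).astype(int); print(u)
for v in range(u[1]-8,u[1]+6,2): print(v,im[v,u[0]-14:u[0]+14,2].tolist())
for z0 in(.098,.12):
  for s in(-1,1):
    q=proj(S,np.array([.5505,.0454,z0])+s*.032*np.array([.395,.755,0])/.852*np.array([1,1,0])); print(z0,s,q.round(1))
E
```

```text
top 0.043 102 [0.5541 0.0388] [17 12 16 12 10 19  9  7]
top 0.035 77 [0.5519 0.0402] [14 15  3 10 10 13  7  5]
scene 0.043 61 [0.5528 0.0447] [ 6  8 17 15 15  0  0  0]
scene 0.035 52 [0.5533 0.045 ] [15  4  0  0  3  6 12 12]
[272 219]
211 [10, 22, 45, 50, 54, 50, 32, 17, 19, 25, 52, 89, 104, 112, 113, 115, 114, 115, 115, 112, 112, 101, 88, 80, 92, 126, 170, 191]
213 [11, 56, 97, 68, 34, 29, 20, 19, 37, 60, 71, 83, 90, 91, 90, 92, 91, 91, 87, 83, 81, 73, 70, 116, 177, 192, 195, 195]
215 [16, 81, 133, 96, 34, 8, 9, 15, 35, 55, 63, 65, 65, 67, 68, 69, 68, 67, 65, 64, 60, 61, 69, 123, 178, 184, 183, 190]
217 [113, 141, 149, 103, 38, 5, 5, 12, 33, 54, 62, 62, 63, 63, 63, 63, 63, 62, 62, 61, 59, 61, 64, 90, 128, 147, 159, 172]
219 [191, 194, 190, 164, 113, 53, 12, 10, 31, 55, 62, 63, 63, 63, 63, 63, 63, 62, 62, 60, 59, 60, 72, 115, 158, 169, 162, 154]
221 [194, 195, 195, 190, 157, 96, 40, 28, 43, 58, 62, 63, 63, 63, 63, 63, 63, 62, 61, 59, 59, 61, 81, 121, 140, 125, 96, 81]
223 [194, 194, 195, 193, 178, 135, 85, 59, 57, 60, 62, 63, 63, 64, 64, 64, 62, 62, 61, 59, 60, 70, 120, 172, 171, 140, 106, 87]
0.098 -1 [263.  222.1]
0.098 1 [282.  222.7]
0.12 -1 [263.  217.6]
0.12 1 [282.3 218.2]
```

Emit:
drive_tool --plan "-0.0034 -0.002 0.02 0 0 0; -0.0034 -0.002 0.04 0 0 0; -0.0034 -0.002 0.05 0 0 0; -0.0034 -0.002 0.05 0 0 0; -0.0034 -0.002 0.05 0 0 0"

```text
time: 5.4
ee_pos: [0.5566, 0.0437, 0.0853]
ee_rot: [[-0.979, -0.202, 0.002], [-0.202, 0.979, -0.0], [-0.002, -0.001, -1.0]]
wrist_force: [-0.6, 0.2, -4.9]
width: 0.0636
gripper_force: 30.0
```

```bash
python3 - <<'E'
from h import *
st(); go([.5545,.044,.074],down(102))
c=grab("scene"); t=grab("top"); u=proj(c,[.555,.043,.06]).round().astype(int); print(u)
a=cv2.resize(c[0][u[1]-38:u[1]+37,u[0]-50:u[0]+50],(800,600),interpolation=cv2.INTER_CUBIC)
cv2.imwrite("pics/n2.png",a)
E
```

```text
{'time': 5.4, 'joints': [-6.98, 36.39, 98.359, -0.002, 45.16, -108.627], 'ee_pos': [0.557, 0.044, 0.085], 'ee_rot': [[-0.979, -0.202, 0.002], [-0.202, 0.979, -0.0], [-0.002, -0.001, -1.0]], 'wrist_force': [-0.61, 0.154, -4.917], 'width': 0.064, 'gripper_force': 30.0}
cmd [0.002  0.0008 0.0113] [-0.0003  0.001  -0.0039] deg 0.4
[272 231]
```

View pics/n2.png

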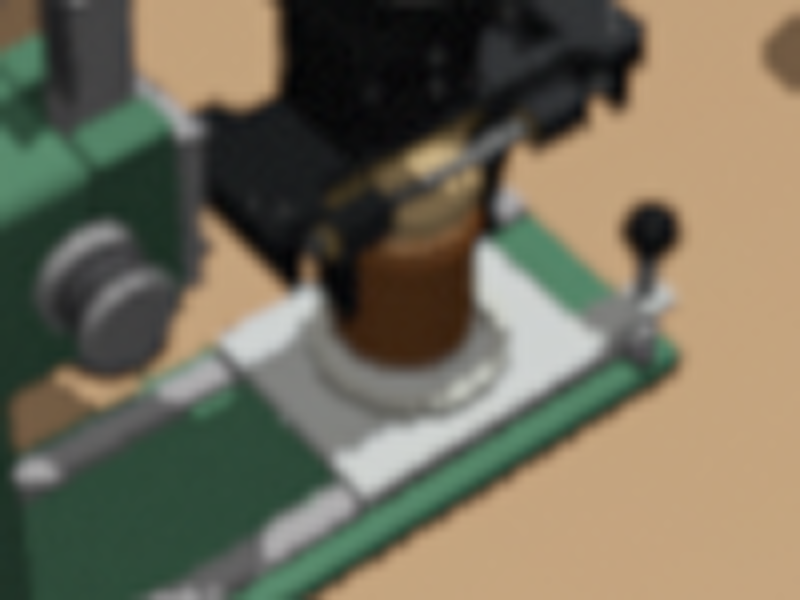

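The jar's base spans x 335–474 and its front is at y=367. The ring spans x 308–508 and its front is at y=412. The depth matches, and the ring sits about 1 mm further along +y, so I shift by that and lower.

Emit:
drive_tool --plan "0 0.001 0.004 0 0 0; 0 0.001 0.008 0 0 0; 0 0.001 0.012 0 0 0; 0 0.001 0.012 0 0 0"

```text
time: 6.0
ee_pos: [0.556, 0.0448, 0.0721]
ee_rot: [[-0.979, -0.202, 0.0], [-0.202, 0.979, 0.0], [-0.0, 0.0, -1.0]]
wrist_force: [0.9, 1.0, -4.6]
width: 0.0636
gripper_force: 30.0
```

Emit:
drive_tool --plan "0 0 0.002 0 0 0; 0 0 0.004 0 0 0; 0 0 0.004 0 0 0"

```text
time: 6.38
ee_pos: [0.5563, 0.0447, 0.069]
ee_rot: [[-0.979, -0.202, 0.001], [-0.202, 0.979, 0.0], [-0.001, -0.0, -1.0]]
wrist_force: [0.4, 1.4, -0.2]
width: 0.0634
gripper_force: 30.0
```

Emit:
drive_tool --plan "0 0 0 0 0 0; 0 0 0 0 0 0; 0 0 0 0 0 0; 0 0 0 0 0 0" --claw 1

```text
time: 6.88
ee_pos: [0.5556, 0.0446, 0.0685]
ee_rot: [[-0.979, -0.202, -0.0], [-0.202, 0.979, -0.0], [0.0, -0.0, -1.0]]
wrist_force: [-0.0, -0.5, 0.0]
width: 0.0865
gripper_force: 0.0
```

Emit:
drive_tool --plan "0 0 -0.03 0 0 0; 0 0 -0.06 0 0 0; 0 0 -0.1 0 0 0; 0 0 -0.1 0 0 0"

```text
time: 7.38
ee_pos: [0.5581, 0.0444, 0.1716]
ee_rot: [[-0.979, -0.202, 0.007], [-0.202, 0.979, -0.001], [-0.007, -0.002, -1.0]]
wrist_force: [0.3, -0.2, -0.2]
width: 0.0868
gripper_force: 0.0
```

```bash
python3 - <<'E'
from h import *
st()
px=np.array([.2045,-.9789,0]); py=np.array([.9789,.2045,0])
N=np.array([.5563,.0447,0]); kn=N-.1*px+.04*py; print("knob",kn, "push start",kn-.045*px,"end",kn-.022*px+.15*px)
go([*(kn-.05*px)[:2],.17],down(12)); go([*(kn-.05*px)[:2],.17],down(192))
c=grab("scene");u=proj(c,[.555,.06,.06]).round().astype(int)
cv2.imwrite("pics/n3.png",cv2.resize(c[0][u[1]-45:u[1]+45,u[0]-60:u[0]+60],(800,600),interpolation=cv2.INTER_CUBIC))
E
```

```text
{'time': 7.375, 'joints': [-6.886, 28.854, 94.816, -0.005, 55.91, -108.527], 'ee_pos': [0.558, 0.044, 0.172], 'ee_rot': [[-0.979, -0.202, 0.007], [-0.202, 0.979, -0.001], [-0.007, -0.002, -1.0]], 'wrist_force': [0.254, -0.169, -0.239], 'width': 0.087, 'gripper_force': 0.0}
knob [0.575006 0.15077  0.      ] push start [0.5658035 0.1948205 0.       ] end [0.601182  0.0254708 0.       ]
cmd [-0.0379  0.1508  0.0015] [0.0022 0.0047 0.996 ] deg 89.6
cmd [-0.0379  0.1508  0.0015] [-0.0047  0.0022 -1.004 ] deg 90.4
```

View pics/n3.png

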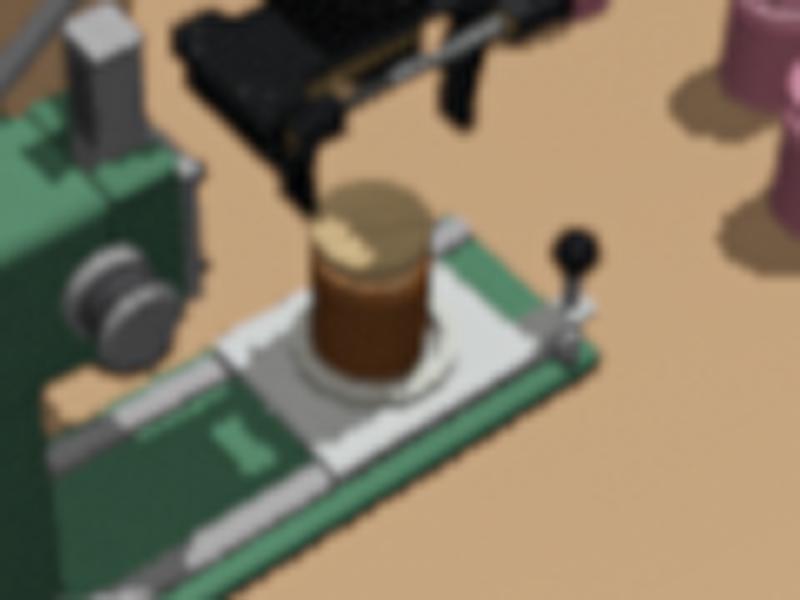

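The lidded jar stands upright inside the ring, with its body at (370,310). Next I move in front of the knob with the fingers closed.

Emit:
drive_tool --plan "-0.008 0.03 0 0 0 0.11; -0.016 0.06 0 0 0 0.22; -0.024 0.09 0 0 0 0.33; -0.032 0.12 0 0 0 0.44; -0.038 0.151 0 0 0 0.55" --claw 0

```text
time: 8.05
ee_pos: [0.5614, 0.2009, 0.1666]
ee_rot: [[-0.786, 0.618, -0.004], [0.618, 0.786, -0.001], [0.002, -0.003, -1.0]]
wrist_force: [-0.3, 1.4, 0.1]
width: 0.0451
gripper_force: 0.0
```

Emit:
drive_tool --plan "0 0 0 0 0 0.11; 0 0 0 0 0 0.22; 0 0 0 0 0 0.33; 0 0 0 0 0 0.44; 0 0 0 0 0 0.446"

```text
time: 8.68
ee_pos: [0.5614, 0.2, 0.1668]
ee_rot: [[-0.209, 0.978, -0.003], [0.978, 0.209, -0.001], [0.0, -0.004, -1.0]]
wrist_force: [-0.1, 0.2, 0.1]
width: 0.0018
gripper_force: 0.0
```

```bash
python3 - <<'E'
from h import *
st()
go([.5648,.1997,.062],down(12))
E
```

```text
{'time': 8.675, 'joints': [8.874, 31.94, 89.345, -0.005, 58.917, -3.206], 'ee_pos': [0.561, 0.2, 0.167], 'ee_rot': [[-0.209, 0.978, -0.003], [0.978, 0.209, -0.001], [0.0, -0.004, -1.0]], 'wrist_force': [-0.132, 0.166, 0.092], 'width': 0.002, 'gripper_force': 0.0}
cmd [-0.001   0.0037  0.1048] [-0.0022 -0.0001  0.0009] deg 0.2
```

Emit:
drive_tool --plan "0 0.004 0.04 0 0 0; 0 0.004 0.08 0 0 0; 0 0.004 0.104 0 0 0; 0 0.004 0.104 0 0 0"

```text
time: 9.18
ee_pos: [0.5641, 0.2006, 0.0618]
ee_rot: [[-0.21, 0.978, -0.006], [0.978, 0.21, -0.001], [0.0, -0.007, -1.0]]
wrist_force: [-0.2, -0.0, -0.3]
width: 0.0004
gripper_force: 0.0
```

Emit:
drive_tool --plan "-0.01 0 0 0 0 0; -0.02 0 0 0 0 0; -0.03 0 0 0 0 0; -0.04 0 0 0 0 0; -0.055 0 0 0 0 0"

```text
time: 9.8
ee_pos: [0.5781, 0.1469, 0.0651]
ee_rot: [[-0.208, 0.978, 0.001], [0.978, 0.208, 0.001], [0.0, 0.001, -1.0]]
wrist_force: [-0.4, 3.2, 0.9]
width: 0.0004
gripper_force: 1.3
```

Emit:
drive_tool --plan "-0.015 -0.001 0 0 0 0; -0.035 -0.002 0 0 0 0; -0.055 -0.002 0 0 0 0; -0.075 -0.002 0 0 0 0; -0.09 -0.002 0 0 0 0"

```text
time: 10.42
ee_pos: [0.5948, 0.0571, 0.0644]
ee_rot: [[-0.207, 0.978, -0.0], [0.978, 0.207, -0.0], [-0.0, -0.0, -1.0]]
wrist_force: [1.0, 2.5, 0.4]
width: 0.0007
gripper_force: 1.4
```

Emit:
drive_tool --plan "-0.005 0 0 0 0 0; -0.01 0 0 0 0 0; -0.015 0 0 0 0 0; -0.02 0 0 0 0 0; -0.025 0 0 0 0 0"

```text
time: 11.05
ee_pos: [0.5995, 0.0344, 0.0644]
ee_rot: [[-0.208, 0.978, -0.001], [0.978, 0.208, 0.0], [0.0, -0.001, -1.0]]
wrist_force: [0.3, 2.3, 1.1]
width: 0.0005
gripper_force: 1.1
```

Emit:
drive_tool --plan "-0.003 0 0 0 0 0; -0.006 0 0 0 0 0; -0.009 0 0 0 0 0; -0.011 0 0 0 0 0; -0.011 0 0 0 0 0"

```text
time: 11.68
ee_pos: [0.6007, 0.0282, 0.0645]
ee_rot: [[-0.206, 0.979, -0.002], [0.979, 0.206, 0.007], [0.008, -0.001, -1.0]]
wrist_force: [-0.6, 16.1, 1.7]
width: 0.0008
gripper_force: 7.1
```

Emit:
drive_tool --plan "0.03 0 0 0 0 0; 0.06 0 0 0 0 0; 0.06 0 -0.06 0 0 0; 0.06 0 -0.12 0 0 0; 0.06 0 -0.18 0 0 0"

```text
time: 12.3
ee_pos: [0.5898, 0.0816, 0.2464]
ee_rot: [[-0.208, 0.978, 0.001], [0.978, 0.208, -0.001], [-0.002, 0.0, -1.0]]
wrist_force: [0.6, 0.1, 0.4]
width: 0.0006
gripper_force: 0.0
```

```bash
python3 - <<'E'
from h import *
st()
for a in(102,-78): go([.4262,-.0268,.40],down(a))
c=grab("scene");u=proj(c,[.57,-.03,.15]).round().astype(int)
cv2.imwrite("pics/p1.png",cv2.resize(c[0][u[1]-60:u[1]+60,u[0]-80:u[0]+80],(800,600),interpolation=cv2.INTER_CUBIC))
E
```

```text
{'time': 12.3, 'joints': [-2.821, 26.418, 84.944, -0.087, 68.595, -14.809], 'ee_pos': [0.59, 0.082, 0.246], 'ee_rot': [[-0.208, 0.978, 0.001], [0.978, 0.208, -0.001], [-0.002, 0.0, -1.0]], 'wrist_force': [0.581, 0.143, 0.374], 'width': 0.001, 'gripper_force': 0.0}
cmd [-0.0722 -0.1825 -0.1536] [-6.000e-04  9.000e-04 -9.998e-01] deg 90.0
cmd [-0.0722 -0.1825 -0.1536] [9.0000e-04 6.0000e-04 1.0002e+00] deg 90.0
```

View pics/p1.png

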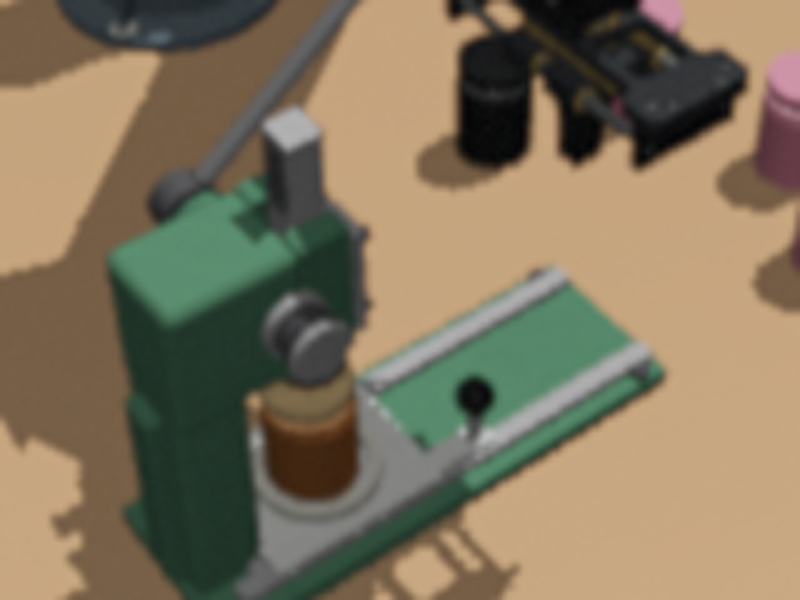

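Picture p1: the slide is fully in, the jar is under the head at (315,440), and the knob is at (475,397). Now the lever.

Emit:
drive_tool --plan "0 0 -0.05 0 0 0; 0 0 -0.1 0 0 0.1; 0 0 -0.154 0 0 0.2; -0.015 -0.04 -0.154 0 0 0.3; -0.03 -0.08 -0.154 0 0 0.4" --claw 1

```text
time: 12.98
ee_pos: [0.5173, 0.0351, 0.3992]
ee_rot: [[0.411, 0.912, 0.002], [0.912, -0.411, -0.002], [-0.001, 0.003, -1.0]]
wrist_force: [0.5, -0.3, -0.5]
width: 0.0426
gripper_force: 0.0
```

```bash
python3 - <<'E'
from h import *
go([.4262,-.0268,.40],down(-78))
E
```

```text
cmd [-0.0939 -0.0576 -0.0009] [ 2.10e-03 -4.00e-04  5.97e-01] deg 53.7
```

Emit:
drive_tool --plan "-0.02 -0.012 0 0 0 0.11; -0.04 -0.024 0 0 0 0.22; -0.06 -0.036 0 0 0 0.33; -0.08 -0.048 0 0 0 0.44; -0.094 -0.0576 0 0 0 0.55"

```text
time: 13.6
ee_pos: [0.4259, -0.0273, 0.3985]
ee_rot: [[0.961, 0.278, 0.0], [0.278, -0.961, -0.002], [-0.0, 0.002, -1.0]]
wrist_force: [0.2, 0.2, 0.3]
width: 0.0852
gripper_force: 0.0
```

Emit:
drive_tool --plan "0 0 0 0 0 0.047; 0 0 0 0 0 0.047; 0 0 0 0 0 0.047"

```text
time: 13.98
ee_pos: [0.4268, -0.0264, 0.3985]
ee_rot: [[0.977, 0.214, 0.0], [0.214, -0.977, -0.001], [0.0, 0.001, -1.0]]
wrist_force: [-0.0, 0.2, 0.8]
width: 0.0866
gripper_force: 0.0
```

```bash
cat >> h.py <<'E'
def red(c,near=None):
    b,g,r=[c[0][...,i].astype(int) for i in range(3)]
    n,l,s,ce=cv2.connectedComponentsWithStats(((r>60)&(g<.4*r)&(b<.45*r)).astype(np.uint8)); i=1+np.argmax(s[1:,4]); return ce[i],s[i]
E
python3 - <<'E'
from h import *
st(); go([.4262,-.0268,.314],down(-78))
print(red(grab("top")),red(grab("scene")))
E
```

```text
{'time': 13.975, 'joints': [-18.561, 3.551, 92.855, -0.027, 83.576, 59.114], 'ee_pos': [0.427, -0.026, 0.399], 'ee_rot': [[0.977, 0.214, 0.0], [0.214, -0.977, -0.001], [0.0, 0.001, -1.0]], 'wrist_force': [-0.018, 0.168, 0.815], 'width': 0.087, 'gripper_force': 0.0}
cmd [-0.0007  0.0002  0.0845] [ 0.0004 -0.      0.0036] deg 0.3
(array([265.58333333, 223.05      ]), array([262, 219,   8,   9,  60], dtype=int32)) (array([235.16037736, 151.16037736]), array([227, 144,  18,  16, 106], dtype=int32))
```

Emit:
drive_tool --plan "0 0 0.03 0 0 0; 0 0 0.06 0 0 0; 0 0 0.0865 0 0 0; 0 0 0.0865 0 0 0; 0 0 0.0865 0 0 0"

```text
time: 14.7
ee_pos: [0.4276, -0.0264, 0.3129]
ee_rot: [[0.977, 0.213, 0.002], [0.213, -0.977, -0.001], [0.001, 0.001, -1.0]]
wrist_force: [0.3, -0.4, -0.3]
width: 0.0866
gripper_force: 0.0
```

Emit:
drive_tool --plan "0 0 0 0 0 0; 0 0 0 0 0 0; 0 0 0 0 0 0; 0 0 0 0 0 0; 0 0 0 0 0 0" --claw 0

```text
time: 15.32
ee_pos: [0.4267, -0.0261, 0.3121]
ee_rot: [[0.977, 0.212, 0.0], [0.212, -0.977, 0.0], [0.0, 0.0, -1.0]]
wrist_force: [0.8, 0.5, -0.2]
width: 0.0452
gripper_force: 0.0
```

Emit:
drive_tool --plan "0 0 0 0 0 0; 0 0 0 0 0 0"

```text
time: 15.58
ee_pos: [0.4267, -0.0262, 0.312]
ee_rot: [[0.977, 0.213, -0.0], [0.213, -0.977, -0.0], [-0.0, -0.0, -1.0]]
wrist_force: [1.2, 0.5, 0.3]
width: 0.0248
gripper_force: 0.0
```

```bash
python3 - <<'E'
from h import *
s=st(); S=grab("scene"); print(red(S))
px=np.array([.2045,-.9789]); py=np.array([.9789,.2045])
for q in(0,.1,.2,.3,.4,.5,.6,.7,.8,.86): print(q,"dy(px)",round(.17*(np.cos(.65)-np.cos(.65-q)),4),"dz down",round(.17*(np.sin(.65)-np.sin(.65-q)),4))
E
```

```text
{'time': 15.575, 'joints': [-18.553, 8.039, 101.572, -0.004, 70.396, 59.177], 'ee_pos': [0.427, -0.026, 0.312], 'ee_rot': [[0.977, 0.213, -0.0], [0.213, -0.977, -0.0], [-0.0, -0.0, -1.0]], 'wrist_force': [1.226, 0.472, 0.295], 'width': 0.025, 'gripper_force': 0.0}
(array([237.8313253 , 152.74698795]), array([233, 146,  12,  14,  83], dtype=int32))
0 dy(px) 0.0 dz down 0.0
0.1 dy(px) -0.0096 dz down 0.014
0.2 dy(px) -0.0177 dz down 0.0289
0.3 dy(px) -0.0244 dz down 0.0446
0.4 dy(px) -0.0294 dz down 0.0608
0.5 dy(px) -0.0328 dz down 0.0775
0.6 dy(px) -0.0345 dz down 0.0944
0.7 dy(px) -0.0345 dz down 0.1114
0.8 dy(px) -0.0328 dz down 0.1283
0.86 dy(px) -0.0309 dz down 0.1383
```

Emit:
drive_tool --plan "0 0 0 0 0 0; 0 0 0 0 0 0; 0 0 0 0 0 0"

```text
time: 16.0
ee_pos: [0.4268, -0.0263, 0.312]
ee_rot: [[0.977, 0.212, -0.0], [0.212, -0.977, -0.0], [-0.0, 0.0, -1.0]]
wrist_force: [-0.1, -0.6, -0.9]
width: 0.023
gripper_force: 30.0
```

Emit:
drive_tool --plan "0 -0.0052 0.007 0 0 0; 0 -0.0096 0.014 0 0 0; 0 -0.0138 0.0213 0 0 0; 0 -0.0177 0.0289 0 0 0; 0 -0.0177 0.0289 0 0 0"

```text
time: 16.62
ee_pos: [0.4234, -0.0095, 0.2825]
ee_rot: [[0.977, 0.213, 0.001], [0.213, -0.977, -0.002], [0.0, 0.002, -1.0]]
wrist_force: [-0.3, -6.1, 0.2]
width: 0.0228
gripper_force: 29.8
```

Emit:
drive_tool --plan "0 -0.002 0.0078 0 0 0; 0 -0.005 0.0157 0 0 0; 0 -0.0075 0.0237 0 0 0; 0 -0.01 0.0319 0 0 0; 0 -0.01 0.0319 0 0 0"

```text
time: 17.25
ee_pos: [0.421, 0.0015, 0.2507]
ee_rot: [[0.977, 0.212, -0.0], [0.212, -0.977, 0.001], [0.0, -0.001, -1.0]]
wrist_force: [1.3, 0.9, 3.7]
width: 0.0223
gripper_force: 29.6
```

```bash
python3 - <<'E'
from h import *
st()
for n in("scene","top"):
    c=grab(n); print(red(c))
E
```

```text
{'time': 17.25, 'joints': [-15.127, 12.019, 107.681, 0.077, 60.326, 62.57], 'ee_pos': [0.421, 0.002, 0.251], 'ee_rot': [[0.977, 0.212, -0.0], [0.212, -0.977, 0.001], [0.0, -0.001, -1.0]], 'wrist_force': [1.348, 0.895, 3.729], 'width': 0.022, 'gripper_force': 29.581}
(array([245.95714286, 163.91428571]), array([242, 158,  11,  12,  70], dtype=int32))
(array([254.91304348, 229.43478261]), array([252, 228,   7,   4,  23], dtype=int32))
```

Emit:
drive_tool --plan "0 -0.002 0.0083 0 0 0; 0 -0.004 0.0167 0 0 0; 0 -0.005 0.0251 0 0 0; 0 -0.006 0.0336 0 0 0; 0 -0.006 0.0336 0 0 0"

```text
time: 17.98
ee_pos: [0.4199, 0.0071, 0.2173]
ee_rot: [[0.977, 0.212, 0.0], [0.212, -0.977, 0.001], [0.0, -0.001, -1.0]]
wrist_force: [1.2, 1.3, 6.1]
width: 0.0221
gripper_force: 29.4
```

Emit:
drive_tool --plan "0 0 0.0085 0 0 0; 0 0 0.017 0 0 0; 0 0 0.017 0 0 0; 0 0 0.017 0 0 0"

```text
time: 18.48
ee_pos: [0.4197, 0.0076, 0.2006]
ee_rot: [[0.977, 0.212, 0.0], [0.212, -0.977, 0.002], [0.001, -0.002, -1.0]]
wrist_force: [0.8, 4.4, 6.3]
width: 0.0216
gripper_force: 29.4
```

Emit:
drive_tool --plan "0 0.001 0.006 0 0 0; 0 0.002 0.012 0 0 0; 0 0.0025 0.017 0 0 0; 0 0.003 0.017 0 0 0; 0 0.003 0.017 0 0 0"

```text
time: 19.1
ee_pos: [0.4198, 0.0069, 0.1836]
ee_rot: [[0.978, 0.21, -0.0], [0.21, -0.978, 0.006], [0.001, -0.006, -1.0]]
wrist_force: [1.2, 12.3, 7.1]
width: 0.0214
gripper_force: 30.2
```

Emit:
drive_tool --plan "0 0.001 0.005 0 0 0; 0 0.0025 0.01 0 0 0; 0 0.0025 0.01 0 0 0; 0 0.0025 0.01 0 0 0"

```text
time: 19.6
ee_pos: [0.42, 0.0057, 0.1735]
ee_rot: [[0.978, 0.208, -0.001], [0.208, -0.978, 0.009], [0.001, -0.009, -1.0]]
wrist_force: [3.0, 18.2, 7.9]
width: 0.0219
gripper_force: 30.6
```

```bash
python3 - <<'E'
from h import *
st()
c=grab("scene"); r,_=red(c); print(red(c))
px=np.array([.2045,-.9789]); py=np.array([.9789,.2045]); O=np.array([.5867,-.1009])
for q in(.4,.7,.8,.86,.92):
    print(q,[proj(c,[*(O+(.03-.17*np.cos(.65-q))*px+y*py),.23+.17*np.sin(.65-q)]).round(1).tolist() for y in(-.091,-.11,-.181)])
cv2.imwrite("pics/f1.png",cv2.resize(c[0][130:265,190:310],(800,600) if 0 else (534,600),interpolation=cv2.INTER_CUBIC))
E
```

```text
{'time': 19.6, 'joints': [-14.902, 19.411, 113.38, 0.639, 47.393, 62.641], 'ee_pos': [0.42, 0.006, 0.174], 'ee_rot': [[0.978, 0.208, -0.001], [0.208, -0.978, 0.009], [0.001, -0.009, -1.0]], 'wrist_force': [2.963, 18.173, 7.914], 'width': 0.022, 'gripper_force': 30.624}
(array([248.03448276, 180.68965517]), array([244, 176,  10,  10,  58], dtype=int32))
0.4 [[252.7, 171.3], [249.2, 168.3], [236.7, 157.5]]
0.7 [[254.3, 182.7], [250.8, 179.7], [238.6, 168.9]]
0.8 [[253.9, 186.8], [250.5, 183.7], [238.4, 172.9]]
0.86 [[253.5, 189.2], [250.2, 186.2], [238.1, 175.3]]
0.92 [[253.0, 191.8], [249.6, 188.7], [237.7, 177.8]]
```

View pics/f1.png

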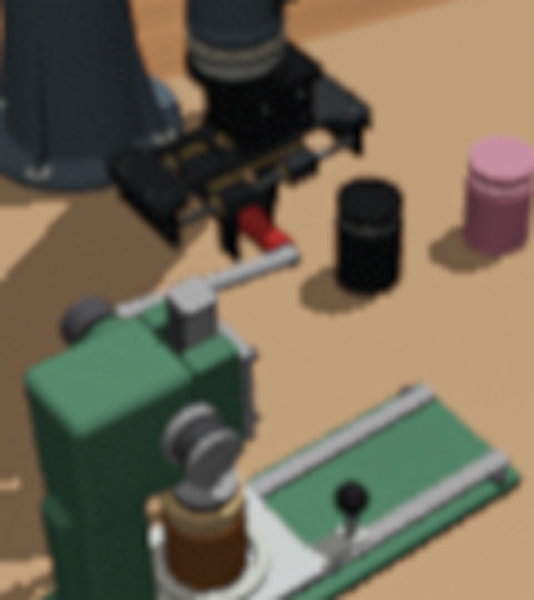

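Picture f1: the foot is on the lid at (205,495), and the lever's arm end at (292,255) corresponds to q≈0.8. The bar has slid a few mm in the fingers, so I'll relieve the sideways load and measure q from the ram top.

Emit:
drive_tool --plan "0 -0.002 0.001 0 0 0; 0 -0.004 0.003 0 0 0; 0 -0.004 0.003 0 0 0; 0 -0.004 0.003 0 0 0"

```text
time: 20.15
ee_pos: [0.4202, 0.0053, 0.1713]
ee_rot: [[0.977, 0.212, 0.001], [0.212, -0.977, -0.0], [0.001, 0.0, -1.0]]
wrist_force: [0.1, 1.6, 10.9]
width: 0.0216
gripper_force: 30.7
```

```bash
cat > q.py <<'E'
from h import *
k=1.5625
s=st(); S=grab("scene"); O=np.array([.5867,-.1009])
i0=cv2.resize(cv2.imread("pics/scene0.png"),(512,384),interpolation=cv2.INTER_AREA)
px=np.array([.2045,-.9789]); py=np.array([.9789,.2045])
def end(q,y=-.088): return proj(S,[*(O+(.03-.17*np.cos(.65-q))*px+y*py),.23+.17*np.sin(.65-q)])
for nm,im,q in(("init",i0,0),("now",S[0],.86)):
    # ram top: bright grey blob
    u=proj(S,[*O,.337-.035*q]); x,y=(u-12).astype(int); sub=im[y:y+24,x:x+24].astype(int)
    m=(sub.min(2)>105)&(sub.max(2)-sub.min(2)<22)
    n,l,st_,ce=cv2.connectedComponentsWithStats(m.astype(np.uint8)); i=1+np.argmin([np.hypot(*(c-12)) for c in ce[1:]])
    g=sub.min(2)*(l==i); print(nm,"ram pred",u.round(1),"seen",(ce[i]+[x,y]).round(2),st_[i].tolist())
    R,_=red((im,)); print("red",R.round(1))
    print("red right end", max((c for c in np.argwhere((im[...,2]>90)&(im[...,1]<.45*im[...,2])&(im[...,0]<.5*im[...,2]))[:,::-1] if np.hypot(*(c-R))<15),key=lambda c:c.sum()))
for q in(0,.75,.8,.86,.9): print(q,end(q).round(1),proj(S,[*O,.337-.035*q]).round(2))
E
python3 q.py
```

```text
{'time': 20.15, 'joints': [-14.598, 19.632, 113.563, 0.003, 46.75, 63.167], 'ee_pos': [0.42, 0.005, 0.171], 'ee_rot': [[0.977, 0.212, 0.001], [0.212, -0.977, -0.0], [0.001, 0.0, -1.0]], 'wrist_force': [0.051, 1.625, 10.88], 'width': 0.022, 'gripper_force': 30.683}
init ram pred [232.2 188.6] seen [231.85 188.56] [7, 9, 11, 8, 54]
red [234.9 150.7]
red right end [242 158]
now ram pred [232.8 196.6] seen [232.58 195.6 ] [0, 6, 24, 11, 100]
red [247.9 181.2]
red right end [253 184]
0 [245.1 159.9] [232.19 188.56]
0.75 [254.7 185.2] [232.72 195.55]
0.8 [254.5 187.2] [232.75 196.01]
0.86 [254.1 189.7] [232.79 196.56]
0.9 [253.7 191.4] [232.82 196.92]
```

```bash
cat > q2.py <<'E'
from h import *
st(); S=grab("scene"); O=np.array([.5867,-.1009])
up=lambda im:cv2.resize(im,None,fx=10,fy=10,interpolation=cv2.INTER_CUBIC)
i0=cv2.resize(cv2.imread("pics/scene0.png"),(512,384),interpolation=cv2.INTER_AREA)
a=up(i0[183:193,224:240]); b=up(S[0][180:208,220:246])
r=cv2.matchTemplate(b,a,cv2.TM_CCOEFF_NORMED); _,v,_,l=cv2.minMaxLoc(r); dy=l[1]/10+180-183; dx=l[0]/10+220-224
q=np.interp(dy,[proj(S,[*O,.337-.035*t])[1]-proj(S,[*O,.337])[1] for t in np.linspace(0,1.1,23)],np.linspace(0,1.1,23)); print("ram",v,dx,dy,"q",q.round(3))
E
python3 q2.py
```

```text
{'time': 20.2, 'joints': [-14.599, 19.633, 113.567, 0.008, 46.75, 63.163], 'ee_pos': [0.42, 0.005, 0.171], 'ee_rot': [[0.977, 0.212, 0.001], [0.212, -0.977, -0.0], [0.001, 0.0, -1.0]], 'wrist_force': [-0.702, 1.67, 11.714], 'width': 0.022, 'gripper_force': 30.683}
ram 0.7295128107070923 -0.09999999999999432 7.300000000000011 q 0.784
```

Emit:
drive_tool --plan "0 0 0.003 0 0 0; 0 0.001 0.006 0 0 0; 0 0.001 0.01 0 0 0; 0 0.001 0.01 0 0 0; 0 0.001 0.01 0 0 0"

```text
time: 20.88
ee_pos: [0.4207, 0.0035, 0.1615]
ee_rot: [[0.977, 0.213, 0.001], [0.213, -0.977, -0.002], [0.001, 0.002, -1.0]]
wrist_force: [-0.8, -1.3, 12.4]
width: 0.0215
gripper_force: 30.5
```

```bash
python3 q2.py; python3 q.py | grep -A2 now
```

```text
{'time': 20.875, 'joints': [-14.758, 20.734, 114.123, -0.115, 45.034, 63.005], 'ee_pos': [0.421, 0.004, 0.161], 'ee_rot': [[0.977, 0.213, 0.001], [0.213, -0.977, -0.002], [0.001, 0.002, -1.0]], 'wrist_force': [-0.808, -1.254, 12.416], 'width': 0.022, 'gripper_force': 30.479}
ram 0.7840745449066162 -0.09999999999999432 8.0 q 0.86
now ram pred [232.8 196.6] seen [234.8  195.84] [6, 7, 18, 10, 79]
red [247.8 183.6]
red right end [253 186]
```

Emit:
drive_tool --plan "0 0 0 0 0 0; 0 0 0 0 0 0; 0 0 0 0 0 0; 0 0 0 0 0 0; 0 0 0 0 0 0"

```text
time: 21.6
ee_pos: [0.4207, 0.0035, 0.1615]
ee_rot: [[0.977, 0.213, 0.002], [0.213, -0.977, -0.002], [0.001, 0.002, -1.0]]
wrist_force: [-1.1, -1.5, 13.1]
width: 0.0219
gripper_force: 30.5
```

```bash
python3 q2.py && python3 -c "
from workcell import ticket
print(ticket.hand_in())"
```

```text
{'time': 21.6, 'joints': [-14.756, 20.727, 114.123, -0.113, 45.033, 63.003], 'ee_pos': [0.421, 0.004, 0.162], 'ee_rot': [[0.977, 0.213, 0.002], [0.213, -0.977, -0.002], [0.001, 0.002, -1.0]], 'wrist_force': [-1.05, -1.54, 13.083], 'width': 0.022, 'gripper_force': 30.478}
ram 0.783719003200531 -0.09999999999999432 8.0 q 0.86
the job is handed in; nothing more can be done
None
```

I handed the job in at 21.6 s: the jar is upright in the nest, the slide is in at its stop, and the arm is still holding the lever at q≈0.86 (read from the camera) with about 13 N, which should mean lid home and spring half compressed.

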